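# Set the carriage spring of the key copier

### The job

Set the carriage spring of the key-copying machine: grip the black bar knob, push it down gently until its hidden dogs drop into gear with the spindle (it mostly needs a little turning under light pressure to find the gap), and turn it clockwise until the pointer of the sprung steel arm stands level with the nose of the brass index block. Then let go so that the knob springs back up. Do not ram the knob down, do not run the pointer clearly past the index, never push the arm itself, and leave the padlock, the tray of keys and the oil bottle where they are.

Things in the scene. Friction and masses are not known exactly. Their poses are not given: they have to be found in the camera images.
- machine: Key-copying machine, fixed to the bench. Grey base casting 270 (x) x 380 (y) x 50 mm; origin at the centre of its underside, on the bench, z up. A white motor housing 210 x 115 mm, 190 mm high over the bench, stands at its -y end (centre x 0, y -125 mm). At its +y end stand the knob on a dark round boss (74 mm diameter, centre x -45, y +100 mm, top 80 mm above the bench) and the sprung arm.
- knob_grip (a point): Point on the knob's axis at the height to grip, 120 mm above the bench with the knob up. The knob is a black bar 50 mm long (along this point's x), 14 mm wide (along y), standing 32 mm high on a round flange of 56 mm diameter and 8 mm thick; the bar's top is 10 mm above this point and the flange's upper face 22 mm below it. It turns idly while up; pushed down it drives the spindle. Clockwise seen from above tightens.
- knob: The same knob; origin on its axis at the flange's underside, 30 mm below knob_grip, x along the bar, z up. Two opposite dogs are hidden under it, at an angle that is not known.
- plunger (a joint): How far the knob is pushed down, m: 0 up; a spring lifts it with 3.5 N, 0.5 N more per mm. At 0.003 its dogs mostly land on the spindle's dogs: then turn it, lightly pressed, by up to 50 degrees until it drops (gap 10 degrees wide: press while turning or anew every 5). Beyond 0.005 it is in gear, firm stop at 0.008. 8 to 15 N is plenty. Released, it springs up.
- drive: The spindle with six dogs, 60 degrees apart at an unknown angle, hidden in the boss; origin on the knob's axis, z up. In gear the knob has about 10 degrees of play. Friction holds the spindle where it is left; turning takes 0.2 to 0.4 Nm, 150 degrees at most. Over 50 N between its dogs and the knob's (push and turning load together) damages them.
- sprung_arm: Flat steel arm 150 mm long on a vertical pivot, 66 mm above the bench, pivot at x +75, y +165 mm of the machine; origin on the pivot, the arm lies along its own -y. At rest it lies parallel to the machine's -y; turning the spindle clockwise by 1 rad swings it 0.15 rad, so that its tip moves 22 mm towards the machine's +x. It must not be pushed by the robot.
- tip (a point): End of the pointer, a 4 mm thin blade at the end of the sprung arm.
- index: Brass index block 18 x 16 x 32 mm with a 4 mm thin nose pointing at the arm's pivot, fixed on the machine just outside the pointer's arc; its place along the arc varies (17 to 36 mm from the pointer at the start). The body's origin is under the arm's pivot at bench height, the block lies along its -y.
- mark (a point): End of the index block's nose; x is the direction of the pointer's travel when tightening (horizontal, along the arc), y points to the arm's pivot. The pointer stands on the mark when tip and mark agree along this x; the 4 mm gap along y stays.
- padlock: Brass padlock 40 x 20 x 67 mm standing on the machine's deck (bystander); origin at the centre of its underside.
- key_tray: Grey plastic tray of keys, 110 x 80 x 30 mm, on the bench beside the machine (bystander); origin at the centre of its underside.
- oil_bottle: White oil bottle, 44 mm diameter, 110 mm high, on the bench beside the machine (bystander); origin at the centre of its underside.

How it is judged:
By the outcome, as a careful person would: the job done as asked, in the order asked, and still so for the second after the job is handed in, with the robot touching nothing.
It also fails if it takes over 72 s, if anything falls off the work surface, if the arm or the gripper's body presses on something with over 40 N, if the wrist force passes 120 N, or if a joint passes its speed limit or range.

### The arm

A 7-joint arm with a two-finger parallel gripper is mounted at the origin on the work surface. World frame = base frame: x ahead of the robot, y to its left, z up, the work surface at z = 0. Lengths are in m, angles in rad, forces in N, time in s.
With the tool pointing down it reaches from about 0.4 to 0.85 m from the base axis. Payload 4.5 kg.
Tool frame: the origin (TCP) lies at the very end of the fingers, on their centre line; the grasp point (between the pads) lies 19 mm behind it (r.grip_point_offset is the distance from the TCP to the grasp point, in m); y points along the fingers, x is the direction in which the jaws open and shut, and the axes are right-handed (so a half turn about y gives the same grasp; the last joint's range is limited). The gripper opens to 88 mm and grips with 3 to 60 N. Pads are 18 mm wide; open, the fingers measure 123 mm over their backs; the gripper's body (75 mm by 187 mm) begins 45 mm behind the grasp point.
Start: joints at [-1.095, 0.689, -0.195, 1.565, 0.157, 0.902, -0.215], TCP at [0.267, 0.565, 0.239] pointing down, gripper open.
Joint ranges: [-3.01, 3.01], [-0.46, 2.08], [-1.47, 1.51], [0.13, 2.56], [-1, 4.14], [0.04, 2.09], [-2.66, 2.66]. Speed limits (rad/s): [2.57, 2.57, 3.14, 3.14, 3.14, 3.14, 3.14].

### API

Orientations are given as a unit quaternion [x, y, z, w].
In Python, from plant import get_state, snapshot, camera_params, job, r gives the robot as it stands.
- The arm moves only by the tool carry_out, never from a script. Its arguments are lists of equal length, an entry for each row: "offset": the shift along the world's x, y, z in m, a list of three; "twist": the turn about the world's z in degrees. In form: {"offset": [[tx, ty, tz], ...], "twist": [twist, ...]}. A call has 1 to 8 rows; each row shifts and turns the commanded pose from where the row before left it; what a row does not reach is not made up. A row lasts 1/8 s, in which the tool goes at most 62.5 mm and 10.7 degrees, less where a joint would pass 70% of its speed; a pose out of reach is approached as far as the arm can. A call with a gripper value outside its range is refused whole. "grip" is the finger opening in m, from 0 to 0.0881, set as the call begins (left out, the last holds). The fingers move at their own pace and stop on an object; "newtons" is the grip in N (left out, the last holds). Time passes only in rows, so rows that do not move let the fingers close. It gives the time, the measured TCP pose, the force and the opening at its end, in the units of the state.
- get_state(): the state, without advancing time (a new reading comes with each control period).
- snapshot(name): name is "side" or "top"; returns the picture (480x640x3 uint8, red, green, blue); there is no depth.
- camera_params(name): a dict with "camera_matrix" (3x3 intrinsics, pixels), "eye" and "orientation" of the camera in the world. Camera axes: x right, y up, looking along -z (the intrinsics and any distortion apply to the point x, -y, -z); pixel columns grow to the right and rows downward; lengths in m; the calibration is good to about 2 mm. A picture is of the moment at which its call begins. camera_params takes no time and is no camera call.
- job.finish_job(): hands the job in, once; it reports no verdict.
The state is a dict: "clock": time; "q": joint angles; "qd": joint speeds; "joint_torque": joint torques, N m; "tool_pos": TCP position; "eef_rot": TCP orientation; "contact_force": force on the tool from outside, world axes, zero at the start; "moment": the same for the moment, N m; "opening": opening from 0.0 (shut) to 1.0 (fully open).
Only numpy, scipy, OpenCV 4.12 (cv2) and the standard library are available. Lean on these libraries where they do the work, as an engineer would, in place of code of your own. Each camera call takes 0.05 s, during which the arm holds its last target. There are 200 camera calls.

## Working session

There is one attempt and no reset: what is moved stays moved. The work goes in short steps, Python scripts to look and compute and a tool call to move; the robot and the scene stay as the last step left them, time stands still between calls to the robot, and variables do not carry over. Pictures are saved under pics/ and viewed, about 8 in all and at most 12, crops included, and the job is handed in when it is done.

Besides the shell and the picture viewer there is one more tool, called as name([rows], argument=value, ...), one row to a line, values as JSON. carry_out: Moves the arm, as the interface text tells. Its arguments: {"type":"object","properties":{"offset":{"type":"array"},"twist":{"type":"array"},"grip":{"type":"number"},"newtons":{"type":"number"}},"required":["offset","twist"]}

```bash
mkdir -p pics; cat > h.py <<'E'
import numpy as np,cv2
from plant import get_state,snapshot,camera_params,job,r
from scipy.spatial.transform import Rotation as R
def cam(n):
    p=camera_params(n);q=np.array(p['orientation'])
    M=R.from_quat(q).as_matrix() if q.size==4 else q.reshape(3,3)
    return np.array(p['camera_matrix']),np.array(p['eye']),M
def proj(n,X):
    K,e,M=cam(n);c=(np.atleast_2d(X)-e)@M*[1,-1,-1];u=c@K.T;return u[:,:2]/u[:,2:]
def ray(n,uv,z):
    K,e,M=cam(n);d=M@(np.linalg.inv(K)@[uv[0],uv[1],1]*[1,-1,-1]);return e+d*(z-e[2])/d[2]
def save(n,f,crop=None,s=1):
    im=snapshot(n)[:,:,::-1]
    if crop: x0,y0,x1,y1=crop;im=im[y0:y1,x0:x1]
    cv2.imwrite('pics/'+f,cv2.resize(im,None,fx=s,fy=s,interpolation=cv2.INTER_CUBIC))
E
python3 - <<'E'
from h import *
save('top','t0.png');save('side','s0.png')
for n in('top','side'):print(camera_params(n))
print(get_state())
E
```

```text
{'camera_matrix': array([[561.40574324,   0.        , 312.25939825],
       [  0.        , 561.40574324, 244.31227094],
       [  0.        ,   0.        ,   1.        ]]), 'eye': array([0.49539906, 0.09554841, 1.03038862]), 'orientation': array([ 0.03274019, -0.04020106, -0.70079633,  0.71147484])}
{'camera_matrix': array([[545.80713776,   0.        , 315.37129298],
       [  0.        , 545.80713776, 237.18690699],
       [  0.        ,   0.        ,   1.        ]]), 'eye': array([0.41803693, 0.68214545, 0.60076722]), 'orientation': array([-0.06030369,  0.43828632,  0.88854258, -0.12149343])}
{'clock': 0.1, 'q': array([-1.0951597 ,  0.68987097, -0.19453401,  1.5661912 ,  0.15729037,
        0.9024892 , -0.21509215]), 'qd': array([ 1.10675669e-03, -1.61773803e-03, -1.96137656e-04, -2.32951053e-03,
       -9.87213817e-04,  1.67303758e-05, -1.43961634e-03]), 'joint_torque': array([-3.36165373e-03, -5.28491306e+01, -1.27145179e+00, -1.53835595e+01,
       -5.25274838e-02,  1.97634712e-03,  4.05904234e-05]), 'tool_pos': array([0.26704904, 0.56448032, 0.23802178]), 'eef_rot': array([ 0.5977207 ,  0.37786094, -0.37875929, -0.59706991]), 'contact_force': array([-0.92582596, -0.47152402, -0.49077531]), 'moment': array([ 0.05282622, -0.00995719, -0.01846115]), 'opening': 1.0004634169388618}
```

View pics/t0.png

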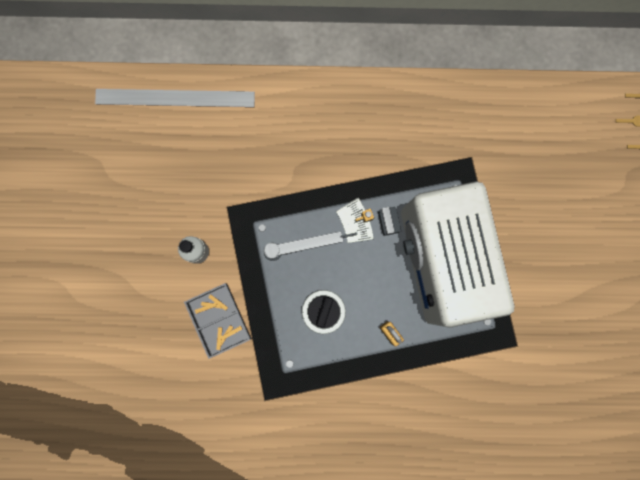

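View pics/s0.png

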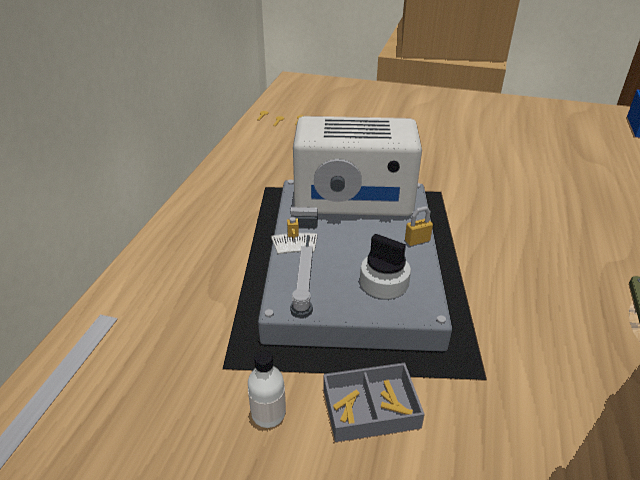

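```bash
python3 - <<'E'
from h import *
im=snapshot('top')[:,:,::-1]
a=cv2.resize(im[190:355,245:415],None,fx=4.6,fy=3.6*4.6/3.6*0+4.6 if 0 else 3.6,interpolation=cv2.INTER_CUBIC) if 0 else cv2.resize(im[190:350,245:415],None,fx=3.7,fy=3.7,interpolation=cv2.INTER_CUBIC)
cv2.imwrite('pics/t1.png',a)
P=ray('top',(272,250.5),.07);B=ray('top',(323.5,312),.08)
print(P,B)
# machine yaw from B->P: machine vector (120,65)
d=(P-B)[:2];v=np.array([.12,.065]);print(np.linalg.norm(d),np.linalg.norm(v))
y=np.arctan2(d[1],d[0])-np.arctan2(v[1],v[0]);print(np.degrees(y))
Rm=R.from_euler('z',y).as_matrix()
o=B-Rm@[-.045,.1,.08];print(o)
for n,m in dict(c1=(-.135,-.19,.0),c2=(.135,-.19,0),c3=(.135,.19,.05),c4=(-.135,.19,.05),h=(-.105,-.1825,.19),h2=(.105,-.1825,.19),h3=(.105,-.0675,.19),kn=(-.045,.1,.13),kf=(-.045,.1,.08)).items():
    X=o+Rm@np.array(m);print(n,X.round(3),proj('top',X).round(),proj('side',X).round())
E
```

```text
[0.58318013 0.15507532 0.07      ] [0.47979583 0.06566198 0.08      ]
0.1366859871918725 0.1364734406395618
12.41241512711914
[ 5.45238685e-01 -2.23279815e-02 -2.77555756e-17]
c1 [ 0.454 -0.237 -0.   ] [[488. 328.]] [[423. 203.]]
c2 [ 0.718 -0.179 -0.   ] [[454. 185.]] [[287. 199.]]
c3 [0.636 0.192 0.05 ] [[252. 221.]] [[259. 320.]]
c4 [0.373 0.134 0.05 ] [[282. 374.]] [[456. 328.]]
h [ 0.482 -0.223  0.19 ] [[519. 315.]] [[419. 114.]]
h2 [ 0.687 -0.178  0.19 ] [[487. 179.]] [[300. 111.]]
h3 [ 0.662 -0.066  0.19 ] [[413. 194.]] [[294. 142.]]
kn [0.48  0.066 0.13 ] [[324. 313.]] [[391. 239.]]
kf [0.48  0.066 0.08 ] [[324. 312.]] [[388. 266.]]
```

View pics/t1.png

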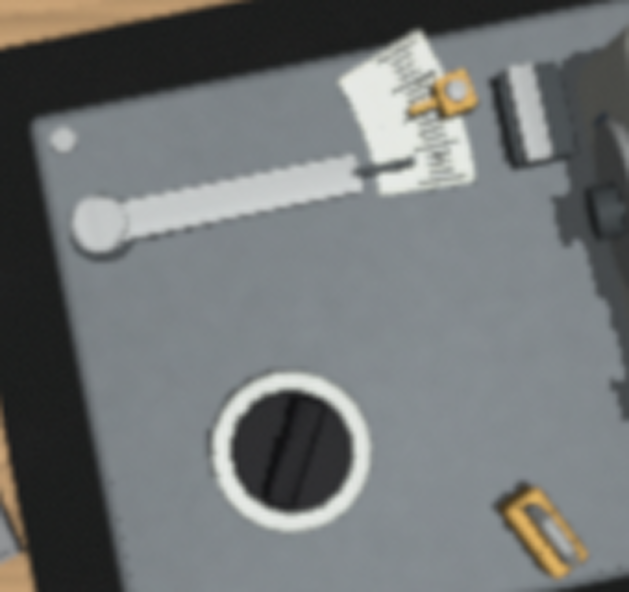

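```bash
cat >> h.py <<'E'
def angs(tip,nose,piv,zt=.068,zm=.068):
    p,t,m=[ray('top',u,z)[:2] for u,z in((piv,.07),(tip,zt),(nose,zm))]
    a=lambda v:np.degrees(np.arctan2(v[1],v[0]))
    return a(t-p),a(m-p),np.linalg.norm(t-p),np.linalg.norm(m-p)
E
python3 - <<'E'
from h import *
c=lambda u,v:(245+u/3.7,190+v/3.7)
print(angs(c(413,161),c(408,113),c(100,224)))
a=ray('top',c(311,400),.13);b=ray('top',c(282,504),.13);print(a,b,(a+b)/2,np.linalg.norm(a-b),np.degrees(np.arctan2(*(a-b)[1::-1])))
s=get_state();M=R.from_quat(s['eef_rot']).as_matrix();print(M.round(3),np.degrees(np.arctan2(M[1,0],M[0,0])))
E
```

```text
(np.float64(-77.57895858880856), np.float64(-69.07572536732346), np.float64(0.1488068992021264), np.float64(0.15292024976978077))
[0.50277386 0.05863667 0.13      ] [0.45813912 0.0705836  0.13      ] [0.48045649 0.06461014 0.13      ] 0.046205948497497144 -14.984531358101501
[[ 0.428 -0.    -0.904]
 [ 0.904 -0.001  0.428]
 [-0.001 -1.    -0.   ]] 64.69027953877307
```

carry_out([
  [0.0133,-0.0312,0],
  [0.0133,-0.0312,0],
  [0.0133,-0.0312,0],
  [0.0133,-0.0312,0],
  [0.0133,-0.0312,0],
  [0.0133,-0.0312,0],
  [0.0133,-0.0312,0],
  [0.0133,-0.0312,0],
], twist=[0,0,0,0,0,0,5,5])

```text
clock: 1.15
tool_pos: [0.3739, 0.3143, 0.2386]
eef_rot: [0.562, 0.43, -0.43, -0.561]
contact_force: [0.0, -0.1, 0.4]
opening: 1.0
```

carry_out([
  [0.0133,-0.0312,0],
  [0.0133,-0.0312,0],
  [0.0133,-0.0312,0],
  [0.0133,-0.0312,0],
  [0.0133,-0.0312,0],
  [0.0133,-0.0312,0],
  [0.0133,-0.0312,0],
  [0.0133,-0.0312,0],
], twist=[0,0,0,0,0,0,0,0], grip=0.05)

```text
clock: 2.15
tool_pos: [0.4803, 0.0647, 0.2386]
eef_rot: [-0.562, -0.429, 0.429, 0.562]
contact_force: [0.5, 0.7, -0.2]
opening: 0.566
```

```bash
python3 - <<'E'
from h import *
s=get_state();M=R.from_quat(s['eef_rot']).as_matrix();print(s['q'].round(2),s['tool_pos'],s['contact_force'],np.degrees(np.arctan2(M[1,0],M[0,0])),s['clock'])
E
```

```text
[-0.02  0.52 -0.32  1.97  0.25  0.68  0.81] [0.48027303 0.06470391 0.2386341 ] [ 0.53803649  0.70359709 -0.22436373] 74.6869680493425 2.15
```

carry_out([
  [0,0,-0.025],
  [0,0,-0.025],
  [0,0,-0.025],
  [0,0,-0.015],
  [0,0,-0.005],
], twist=[0,0,0,0,0], grip=0.05)

```text
clock: 2.78
tool_pos: [0.4795, 0.0657, 0.1429]
eef_rot: [-0.562, -0.428, 0.43, 0.562]
contact_force: [-0.2, -1.3, -0.0]
opening: 0.57
```

```bash
python3 - <<'E'
from h import *
a=cv2.resize(snapshot('side')[150:330,280:480,::-1],None,fx=3,fy=3,interpolation=cv2.INTER_CUBIC)
b=cv2.resize(snapshot('top')[240:380,245:425,::-1],None,fx=1.1,fy=1.1)
cv2.imwrite('pics/s2.png',a)
E
```

```text
(no output)
```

View pics/s2.png

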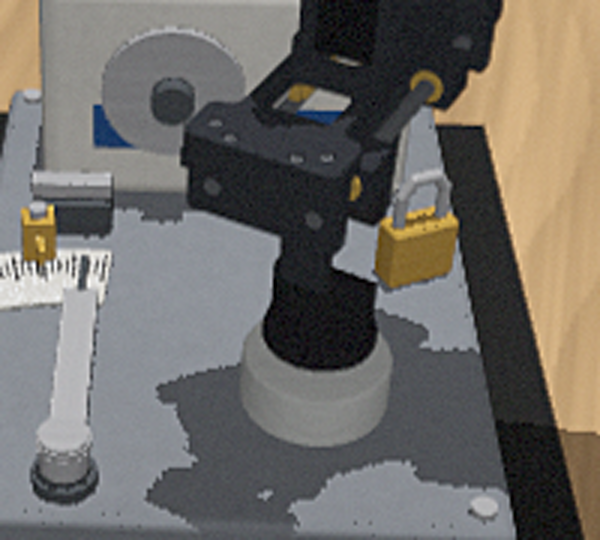

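carry_out([
  [0,0,-0.012],
  [0,0,-0.012],
  [0,0,-0.01],
  [0,0,-0.005],
  [0,0,0],
], twist=[0,0,0,0,0])

```text
clock: 3.5
tool_pos: [0.4798, 0.0658, 0.1043]
eef_rot: [-0.562, -0.429, 0.429, 0.562]
contact_force: [-0.1, -1.0, 0.6]
opening: 0.562
```

carry_out([
  [0,0,0],
  [0,0,0],
  [0,0,0],
  [0,0,0],
  [0,0,0],
  [0,0,0],
  [0,0,0],
  [0,0,0],
], twist=[0,0,0,0,0,0,0,0], grip=0.0, newtons=35)

```text
clock: 4.5
tool_pos: [0.4803, 0.0669, 0.1049]
eef_rot: [-0.562, -0.43, 0.429, 0.562]
contact_force: [-0.5, 5.2, 2.8]
opening: 0.156
```

carry_out([
  [0,0.0015,0],
  [0,0,-0.001],
  [0,0,-0.001],
  [0,0,-0.001],
  [0,0,-0.001],
  [0,0,0],
], twist=[0,0,0,0,0,0])

```text
clock: 5.25
tool_pos: [0.4803, 0.067, 0.1018]
eef_rot: [0.563, 0.429, -0.429, -0.562]
contact_force: [-1.6, 0.9, 15.8]
opening: 0.155
```

carry_out([
  [0,0,0.0004],
  [0,0,0],
  [0,0,0],
  [0,0,0],
], twist=[0,-2,-2,-1])

```text
clock: 5.75
tool_pos: [0.4804, 0.0672, 0.1018]
eef_rot: [0.581, 0.404, -0.404, -0.58]
contact_force: [-1.3, 3.2, 11.5]
opening: 0.16
```

carry_out([
  [0,0,0],
  [0,0,0],
  [0,0,0],
], twist=[-2,-2,-1])

```text
clock: 6.12
tool_pos: [0.4804, 0.0674, 0.1018]
eef_rot: [0.598, 0.379, -0.378, -0.597]
contact_force: [-0.6, 2.7, 11.0]
opening: 0.163
```

carry_out([
  [0,0,0],
  [0,0,0],
  [0,0,0],
], twist=[-2,-2,-1])

```text
clock: 6.5
tool_pos: [0.4805, 0.0676, 0.1018]
eef_rot: [0.614, 0.352, -0.351, -0.613]
contact_force: [0.5, 3.5, 11.1]
opening: 0.157
```

carry_out([
  [0,0,0],
  [0,0,0],
  [0,0,0],
], twist=[-2,-2,-1])

```text
clock: 6.88
tool_pos: [0.4806, 0.0678, 0.1017]
eef_rot: [0.628, 0.325, -0.324, -0.628]
contact_force: [-0.1, 2.7, 8.5]
opening: 0.154
```

carry_out([
  [0,0,0],
  [0,0,0],
  [0,0,0],
], twist=[-2,-2,-1])

```text
clock: 7.25
tool_pos: [0.4808, 0.0679, 0.1015]
eef_rot: [-0.642, -0.298, 0.296, 0.642]
contact_force: [1.2, 3.6, 5.4]
opening: 0.153
```

carry_out([
  [0,0,0],
  [0,0,0],
  [0,0,0],
], twist=[-2,-2,-1])

```text
clock: 7.62
tool_pos: [0.4809, 0.0681, 0.1013]
eef_rot: [-0.654, -0.269, 0.268, 0.654]
contact_force: [2.1, 4.6, 5.8]
opening: 0.154
```

carry_out([
  [0,0,-0.001],
  [0,0,-0.001],
  [0,0,0],
], twist=[0,0,0])

```text
clock: 8.0
tool_pos: [0.4809, 0.0681, 0.0993]
eef_rot: [-0.654, -0.27, 0.268, 0.654]
contact_force: [2.6, 5.7, 5.5]
opening: 0.155
```

carry_out([
  [0.0005,0.001,-0.001],
  [0,0,-0.001],
  [0,0,0],
], twist=[0,0,0])

```text
clock: 8.38
tool_pos: [0.4809, 0.0681, 0.0973]
eef_rot: [0.654, 0.269, -0.268, -0.654]
contact_force: [0.7, 3.7, 6.2]
opening: 0.158
```

```bash
python3 - <<'E'
from h import *
a=cv2.resize(snapshot('top')[205:265,260:385,::-1],None,fx=6,fy=6,interpolation=cv2.INTER_CUBIC)
cv2.imwrite('pics/t3.png',a);s=get_state();print(s['moment'],s['contact_force'],s['tool_pos'])
E
```

```text
[ 0.58238731 -0.35120061 -0.00230752] [1.25670257 3.37231177 5.83068882] [0.48090283 0.06813991 0.09728516]
```

View pics/t3.png

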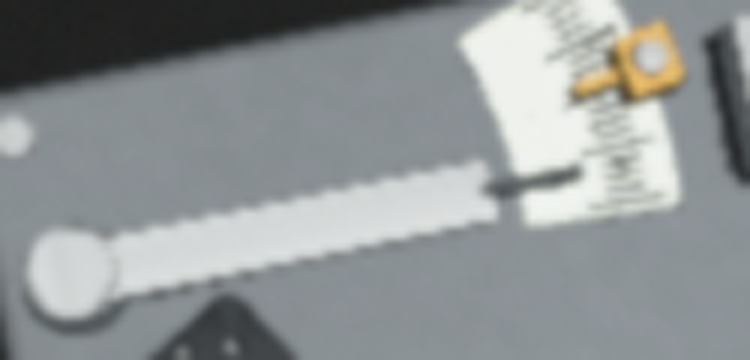

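carry_out([
  [0,0,0],
  [0,0.0005,0],
  [0,0,0],
  [0,0,0],
  [0,0,0],
  [0,0,0],
  [0,0,0],
], twist=[-4,-4,-4,-4,-4,0,0])

```text
clock: 9.3
tool_pos: [0.4816, 0.0686, 0.0974]
eef_rot: [0.691, 0.152, -0.15, -0.691]
contact_force: [3.0, 2.1, 5.3]
opening: 0.155
```

carry_out([
  [0,0,0],
  [0,0,0],
  [0,0,0],
  [0,0,0],
  [0,0,0],
  [0,0,0],
  [0,0,0],
], twist=[-4,-4,-4,-4,-4,0,0])

```text
clock: 10.18
tool_pos: [0.4824, 0.0688, 0.0974]
eef_rot: [0.707, 0.03, -0.028, -0.706]
contact_force: [4.7, 2.3, 2.9]
opening: 0.154
```

```bash
python3 - <<'E'
from h import *
a=cv2.resize(snapshot('top')[205:265,260:385,::-1],None,fx=6,fy=6,interpolation=cv2.INTER_CUBIC)
cv2.imwrite('pics/t4.png',a);s=get_state();print(s['moment'],s['contact_force'],s['tool_pos'],s['q'])
E
```

```text
[ 0.55546434 -0.75285577  0.23725669] [4.97343812 3.02566598 3.56950612] [0.48238658 0.06880361 0.09744444] [-0.27652773  0.76406131  0.06471683  2.10234504 -0.16201595  0.27616186
  0.00854539]
```

View pics/t4.png

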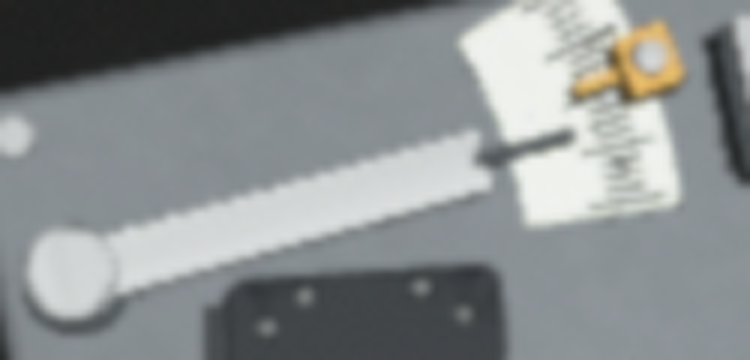

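```bash
python3 - <<'E'
from h import *
c=lambda u,v:(260+u/6-.4,205+v/6-.4)
for t in((578,172),(573,134)):
  x=angs(c(*t),c(575,91),c(71,272));print(x,(x[1]-x[0])/.15)
E
```

```text
(np.float64(-77.79983099850541), np.float64(-69.13635183286526), np.float64(0.14852600942227837), np.float64(0.1542658284386828)) 57.75652777093437
(np.float64(-73.55383681178644), np.float64(-69.13635183286526), np.float64(0.14978449976668823), np.float64(0.1542658284386828)) 29.449899859474538
```

carry_out([
  [0.0005,0.0005,0],
  [0.0005,0,0],
  [0,0,0],
  [0,0,0],
  [0,0,0],
  [0,0,0],
  [0,0,0],
], twist=[-4,-4,-4,-4,-4,-2,0])

```text
clock: 11.1
tool_pos: [0.4834, 0.0688, 0.0974]
eef_rot: [0.699, -0.105, 0.108, -0.699]
contact_force: [5.3, 1.5, 3.0]
opening: 0.158
```

```bash
python3 - <<'E'
from h import *
a=cv2.resize(np.mean([snapshot('top')[205:265,260:385,::-1] for _ in range(4)],0).astype('uint8'),None,fx=6,fy=6,interpolation=cv2.INTER_CUBIC)
b=cv2.resize(np.mean([snapshot('side')[205:325,255:345,::-1] for _ in range(4)],0).astype('uint8'),None,fx=5,fy=5,interpolation=cv2.INTER_CUBIC)[:240]
k=np.zeros((600,750,3),'uint8');k[:360]=a;k[360:,:450]=b
cv2.imwrite('pics/t5.png',k);s=get_state();print(s['moment'],s['contact_force'],s['tool_pos'])
E
```

```text
[ 0.3230442  -0.91600791  0.25715931] [5.43821654 2.53949761 4.10604942] [0.48336775 0.06877447 0.09744307]
```

View pics/t5.png

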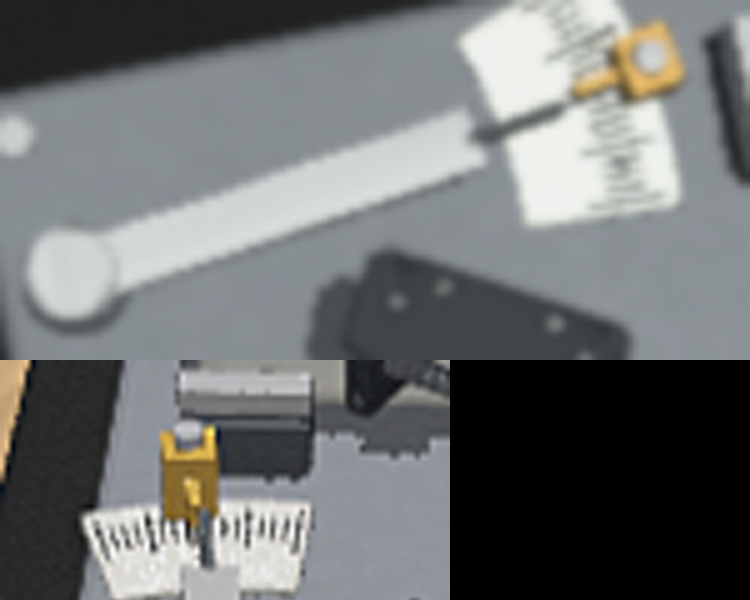

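carry_out([
  [0.0005,0,0],
  [0,0,0],
  [0,0,0],
  [0,0,0],
], twist=[-2,-2,0,0])

```text
clock: 12.0
tool_pos: [0.4835, 0.0687, 0.0974]
eef_rot: [0.695, -0.13, 0.132, -0.695]
contact_force: [6.2, 1.4, 4.3]
opening: 0.154
```

```bash
cat > m.py <<'E'
from h import *
def meas(f):
  P=np.array([.58318,.15508]);out=[]
  for n in('top','side'):
    im=np.mean([snapshot(n)[:,:,::-1] for _ in range(4)],0).astype('float32')
    # rectify to polar grid around pivot at z=.068 : rows angle (deg), cols radius (mm)
    th=np.arange(-80,-62,.05);rr=np.arange(120,175,.5)
    T,Q=np.meshgrid(np.radians(th),rr/1000,indexing='ij')
    X=np.stack([P[0]+Q*np.cos(T),P[1]+Q*np.sin(T),np.full(T.shape,.068)],-1).reshape(-1,3)
    uv=proj(n,X).reshape(*T.shape,2).astype('float32')
    w=cv2.remap(im,uv[...,0],uv[...,1],cv2.INTER_CUBIC)
    g=w.mean(2);o=(w[...,2]-w[...,0])
    for r in(130,135,140,144,148):
      c=g[:,np.argmin(abs(rr-r))];d=np.clip(150-c,0,None)*(abs(th-th[np.argmin(c)])<1.5);print(n,'ptr',r,round((d*th).sum()/d.sum(),2),end='; ')
    print()
    for r in(152,155,158,161):
      c=o[:,np.argmin(abs(rr-r))];d=np.clip(c-40,0,None);print(n,'nose',r,round((d*th).sum()/d.sum(),2),end='; ')
    print()
    out.append(cv2.resize(w[::-1],(375,560)))
  cv2.imwrite('pics/'+f,np.clip(np.hstack(out),0,255))
  s=get_state();print(s['moment'],s['contact_force'],s['tool_pos'],s['clock'])
E
python3 -c "from m import *;meas('p1.png')"
```

```text
top ptr 130 -69.45; top ptr 135 -69.25; top ptr 140 -69.48; top ptr 144 -69.45; top ptr 148 -69.39; 
top nose 152 nan; top nose 155 -68.6; top nose 158 -68.56; top nose 161 -68.59; 
side ptr 130 -67.5; side ptr 135 -67.36; side ptr 140 -66.51; side ptr 144 -66.71; side ptr 148 -68.9; 
side nose 152 -66.81; side nose 155 -67.11; side nose 158 -67.18; side nose 161 -67.28; 
[ 0.15493463 -0.98242882  0.32601567] [5.39157218 1.68513995 4.1076006 ] [0.48351002 0.06872444 0.09743174] 12.4m.py:17: RuntimeWarning: invalid value encountered in scalar divide
  c=o[:,np.argmin(abs(rr-r))];d=np.clip(c-40,0,None);print(n,'nose',r,round((d*th).sum()/d.sum(),2),end='; ')
[ WARN:0@8.320] global loadsave.cpp:1063 imwrite_ Unsupported depth image for selected encoder is fallbacked to CV_8U.
```

View pics/p1.png

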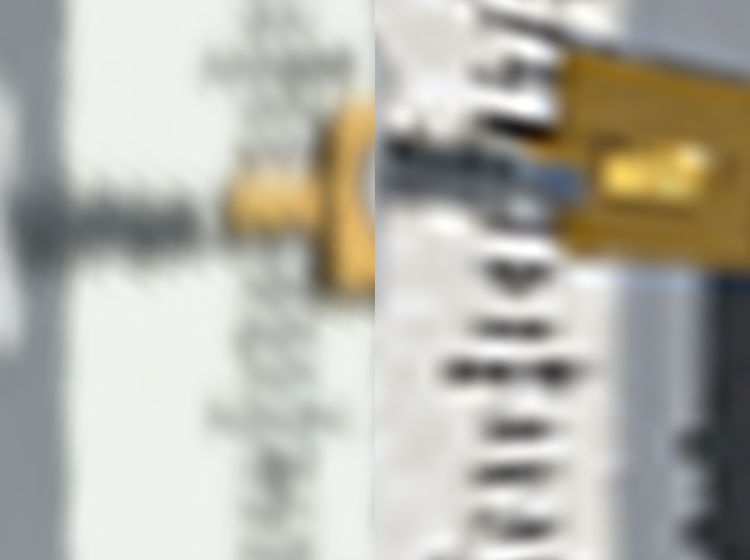

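carry_out([
  [0.0005,0,0],
  [0,0,0],
  [0,0,0],
  [0,0,0],
], twist=[-2,-2,0,0])

```text
clock: 12.9
tool_pos: [0.4837, 0.0687, 0.0974]
eef_rot: [0.69, -0.155, 0.156, -0.69]
contact_force: [5.2, 0.8, 4.2]
opening: 0.154
```

```bash
python3 -c "from m import *;meas('p2.png')" 2>/dev/null
```

```text
top ptr 130 -68.81; top ptr 135 -68.83; top ptr 140 -68.78; top ptr 144 -68.83; top ptr 148 -68.84; 
top nose 152 nan; top nose 155 -68.6; top nose 158 -68.56; top nose 161 -68.59; 
side ptr 130 -67.04; side ptr 135 -66.8; side ptr 140 -66.57; side ptr 144 -66.73; side ptr 148 -64.65; 
side nose 152 -66.86; side nose 155 -67.09; side nose 158 -67.19; side nose 161 -67.27; 
[ 0.07540905 -0.95940493  0.26387407] [5.23692813 0.75567118 4.60123087] [0.48369624 0.06870993 0.09741796] 13.3
```

View pics/p2.png

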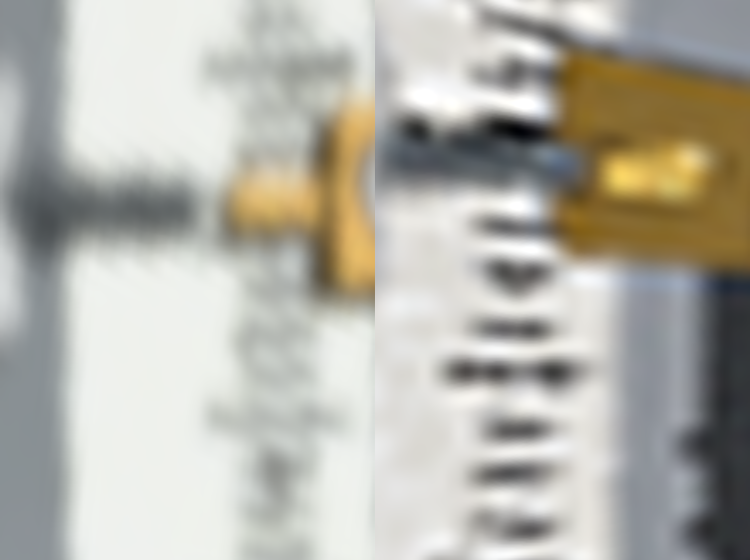

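carry_out([
  [0,0,0],
  [0,0,0],
  [0,0,0],
], twist=[-1,0,0])

```text
clock: 13.68
tool_pos: [0.4837, 0.0687, 0.0974]
eef_rot: [0.689, -0.161, 0.162, -0.688]
contact_force: [4.9, 0.7, 4.4]
opening: 0.151
```

```bash
python3 -c "from m import *;meas('p3.png')" 2>/dev/null
```

```text
top ptr 130 -68.66; top ptr 135 -68.6; top ptr 140 -68.75; top ptr 144 -68.74; top ptr 148 -68.59; 
top nose 152 nan; top nose 155 -68.6; top nose 158 -68.56; top nose 161 -68.59; 
side ptr 130 -66.78; side ptr 135 -66.78; side ptr 140 -66.5; side ptr 144 -66.72; side ptr 148 -64.65; 
side nose 152 -66.87; side nose 155 -67.07; side nose 158 -67.18; side nose 161 -67.26; 
[ 0.12462366 -0.97900504  0.26908782] [6.57196638 0.86224862 3.95198725] [0.48370478 0.06864606 0.09741473] 14.075
```

carry_out([
  [0,0,0],
  [0,0,0],
  [0,0,0.002],
  [0,0,0.002],
  [0,0,0.002],
  [0,0,0.0015],
  [0,0,0],
], twist=[2,2,0,0,0,0,0])

```text
clock: 14.95
tool_pos: [0.4836, 0.0687, 0.1048]
eef_rot: [0.694, -0.137, 0.139, -0.693]
contact_force: [5.2, 0.5, 2.6]
opening: 0.157
```

carry_out([
  [0,0,0],
  [0,0,0],
  [0,0,0],
  [0,0,0],
  [0,0,0.005],
  [0,0,0.015],
  [0,0,0.025],
  [0,0,0.03],
], twist=[0,0,0,0,0,0,0,0], grip=0.05)

```text
clock: 15.95
tool_pos: [0.482, 0.0693, 0.1804]
eef_rot: [0.694, -0.137, 0.136, -0.694]
contact_force: [-0.2, 0.2, -0.4]
opening: 0.566
```

carry_out([
  [-0.02,0,0.02],
  [-0.03,0,0.02],
  [-0.03,0,0],
  [0,0,0],
], twist=[0,0,0,0])

```text
clock: 16.45
tool_pos: [0.4002, 0.0692, 0.2201]
eef_rot: [0.694, -0.137, 0.136, -0.694]
contact_force: [0.0, -1.0, 1.2]
opening: 0.565
```

```bash
python3 -c "from m import *;meas('p4.png');save('side','s9.png')" 2>/dev/null
```

```text
top ptr 130 -68.65; top ptr 135 -68.61; top ptr 140 -68.75; top ptr 144 -68.73; top ptr 148 -68.6; 
top nose 152 nan; top nose 155 -68.61; top nose 158 -68.55; top nose 161 -68.58; 
side ptr 130 -66.78; side ptr 135 -66.77; side ptr 140 -66.5; side ptr 144 -66.7; side ptr 148 -64.65; 
side nose 152 -66.86; side nose 155 -67.09; side nose 158 -67.19; side nose 161 -67.28; 
[-0.06046737  0.11451637 -0.0076335 ] [0.01720291 0.44513584 0.80692896] [0.40313031 0.0692995  0.21948461] 16.85
```

View pics/s9.png

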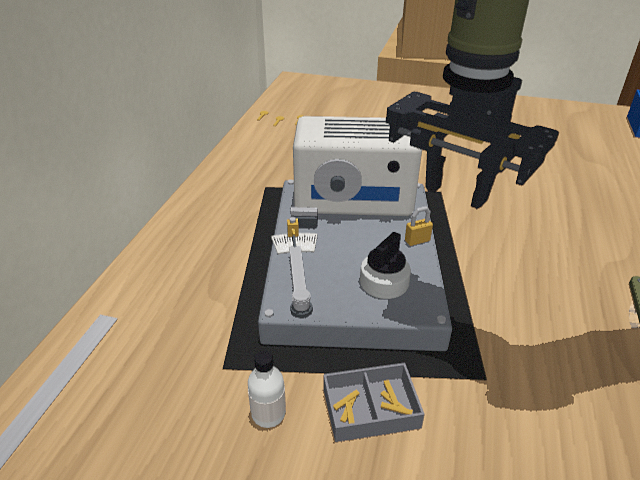

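The knob is up, the pointer (about pixel 294,245) stands at the index (292,230), and the padlock, tray and bottle are where they were. The gripper is clear of everything.

```bash
python3 -c "from h import *;print(job.finish_job())"
```

```text
the job is handed in; nothing more can be done
None
```

The carriage spring is set and the job is handed in at about 17 s of the 72 s allowed. I gripped the knob and turned it clockwise under roughly 11 N of press. It dropped in after about 20–25°, and I pushed it down to about 7.5 mm of travel. I then turned it clockwise in steps until the pointer met the index, which included taking up the play. Before letting go I backed off 4° within the play, let the knob rise in the grip, opened the gripper and moved clear.

**Pointer:** after release, the top camera puts it within about 0.1° (0.3 mm) of the nose. It did not move when I let go.

**Side camera:** its pointer and nose figures are noisier. They differ by about 0.4° (1 mm), with the pointer slightly past the nose, against 0.1° short in the top view. By eye the two looked level one degree of knob turn before the final setting. I relied mostly on the top view.

**Forces:** the highest push I read was about 16 N, on the first landing, slightly over the suggested 15 N. I backed off a little straight away.

**Everything else:** in the last picture the knob is up, and the padlock, tray and bottle appear unmoved. I judged those by eye and did not measure them.

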